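# Hold a circuit board flush on a sloped contact stage

## Robot

A 6-joint arm with a two-finger parallel gripper is mounted at the origin on the work surface. World frame = base frame: x ahead of the robot, y to its left, z up, the work surface at z = 0. Lengths are in m, angles in rad, forces in N, time in s.
With the tool pointing down it reaches from about 0.4 to 0.825 m from the base axis. Payload 7 kg.
Tool frame: the origin (TCP) lies midway between the tips of the shut fingers; the grasp point (between the pads) lies 19 mm behind it (ctrl.grasp_offset is the x of the grasp point in the tool frame, in m); x points along the fingers, y is the direction in which the jaws open and shut, and the axes are right-handed (so a half turn about x gives the same grasp; the last joint's range is limited). The gripper opens to 88 mm and grips with 3 to 60 N. Pads are 19 mm wide; open, the fingers measure 130 mm over their backs; the gripper's body (78 mm by 193 mm) begins 47 mm behind the grasp point.
Start: joints at [1.395, 0.359, 0.012, 0, -1.224, -0.288], TCP at [0.302, 0.604, 0.227] pointing down, gripper open.
Joint ranges: [-3.07, 3.07], [-1.43, 2.12], [-1.02, 1.25], [-3.03, 1.67], [-3.05, -0], [-3.03, 3.03]. Speed limits (rad/s): [2.39, 2.39, 3.01, 3.14, 3.14, 3.14].

## Interface

Orientations are given as a 3x3 rotation matrix whose columns are the frame's x, y, z axes.
In Python, from plant import ctrl gives the robot as it stands.
- The arm moves only by the shell command python3 -m jog 'ROWS' [FORCE]. ROWS is JSON, a list of rows, each a list of 3 entries, a list of its own where there are three numbers: the turn, a rotation vector about the tool's x, y, z as a fraction of full scale, then the shift along the tool's x, y, z as a fraction of full scale, then the gripper's target within -1 to 1 (fully open at 1, half-way at 0, shut at -1). A call has exactly 10 rows; each row shifts and turns the commanded pose from where the row before left it, along the tool's axes as they then stand; what a row does not reach is not made up. Full scale, the value 1, is 0.05 m for a shift and pi rad for a turn. A row lasts 1/8 s, in which the tool goes at most 62.5 mm and 10.7 degrees, less where a joint would pass 70% of its speed; a pose out of reach is approached as far as the arm can. A call with a number of a shift or a turn outside -1 to 1 is refused whole. A call with a gripper value outside its range is refused whole. The fingers move at their own pace and stop on an object; FORCE is the grip in N (left out, the last holds). Time passes only in rows, so rows that do not move let the fingers close, or fill a call up. It gives the time, the measured TCP pose, the force and the opening at its end, in the units of the state.
- ctrl.state(): the state, without advancing time (a new reading comes with each control period).
- ctrl.snapshot(name): name is "scene" or "top"; returns a dict with "frame" (400x640x3 uint8, blue, green, red), "fx", "fy", "cx", "cy" (pixels), "eye" and "orientation" of the camera in the world. Camera axes: x right, y down, z forward; pixel columns grow to the right and rows downward; lengths in m; the calibration is good to about 2 mm. A picture is of the moment at which its call begins. There is no depth.
- ctrl.job_done(): hands the job in, once; it reports no verdict.
The state is a dict: "clock": time; "joint_positions": joint angles; "qd": joint speeds; "effort": joint torques, N m; "tcp_pos": TCP position; "eef_rot": TCP orientation; "ft_force": force on the tool from outside, world axes, zero at the start; "torque": the same for the moment, N m; "grip_width": opening from 0.0 (shut) to 1.0 (fully open).
Only numpy, scipy, OpenCV 4.12 (cv2) and the standard library are available. Lean on these libraries where they do the work, as an engineer would, in place of code of your own. Each camera call takes 0.05 s, during which the arm holds its last target.

## Task

Pick up the circuit board with the red handle and lay it on the sloped face of the contact stage, centred and square, its long side up the slope and its lower edge just above the yellow lip. Tilt it by touch until its underside lies flush on the face with the sprung brass contact pressed in, pushing gently enough not to change the stage's tilt, and finish while still gripping the board and holding it there. Leave the board with the blue handle and everything else on the bench where it is.

Things in the scene. Friction and masses are not known exactly. Their poses are not given: they have to be found in the camera images.
- board_handle (a point): Centre of the red grip block on the board to be read. The block is 36 mm long (x), 12 mm wide (y: pinch across this) and 40 mm high, and stands on the middle of the board's top. This point is 26 mm above the board's underside, 20 mm above its top face. z points from the underside up through the handle.
- board: The board with the red handle: green circuit board in a stiff carrier, 64 (x) x 50 (y) x 6 mm, about 0.1 kg with its handle, chips on its top up to 3 mm high. Starts lying flat on the table (z = 0). Origin at the centre of its underside, z up through the handle.
- board_under (a point): Centre of the board's flat underside, the side that is to lie on the stage; axes as for board_handle. The board is symmetric: either end may point up the slope.
- face (a point): Middle of the flat sloped aluminium face, where the middle of the board's underside goes. x points up the slope (towards the robot), y across it (to the right), z straight out of it (up and away from the robot). The face is 74 mm wide and reaches 45 mm up the slope, and 36 mm down it to a yellow lip 4 mm proud. It slopes by 12 to 30 degrees, different each time, about 0.12 m above the table.
- stage: The contact stage, fixed to the table: dark steel base 130 x 120 x 12 mm, two aluminium cheeks, the tilted head between them. A stiff friction joint holds the tilt under ordinary pushing. Origin at the centre of the base's underside, its x roughly towards the robot.
- contact (a joint): How far the sprung brass contact, 16 mm across, in the middle of the face is pushed in along the face's -z, m: 0 = standing 5 mm proud, 0.005 = level with the face (stop at 0.008). It pushes back with 1.5 N at 0 and 4 N at 0.005.
- spare_handle (a point): Centre of the blue handle of a second board, otherwise the same as the first (same sizes); it is not the one wanted and stays where it lies.
- heatsink: Finned aluminium heatsink, 60 x 50 x 30 mm, a bystander; origin at the centre of its underside.
- multimeter: Yellow hand-held meter lying on its back, 160 x 78 x 43 mm, a bystander; origin at the centre of its underside.
- jar: Glass jar with black lid, 56 mm across and 70 mm high, a bystander; origin at the centre of its underside.
- spool: Orange reel, 60 mm across and 40 mm high, a bystander; origin at the centre of its underside.
- screwdriver: Screwdriver lying on the far side of the table, about 0.2 m long along its x, a bystander; origin on its underside.
- terminal: Blue terminal block, 70 x 24 x 22 mm, a bystander; origin at the centre of its underside.

How it is judged:
On the way, in this order (a step that is already met when the one before it is completed fails the run):
1. the red-handled board is lifted clear of the table in the fingers (height (world z) of board_under above 0.04 m and contact force between the fingers and board above 2 N and contact force between board and stage below 0.2 N), for 0.2 s.
2. the board is held flush on the sloped face, contact pressed in (z of board_under in the frame of face between -0.003 and 0.002 m and angle between the z axis of board_under and the z axis of face, either way round below 0.05 rad and angle between the x axis of board_under and the x axis of face, either way round below 0.14 rad and x of board_under in the frame of face between -0.007 and 0.009 m and y of board_under in the frame of face between -0.009 and 0.009 m and value of joint contact above 0.003 m and contact force between board and stage above 2.5 N and contact force between the fingers and board above 2 N), for 0.3 s.
At the end, for the whole second after the job is handed in: Board gripped (over 2 N), still, flush on the face: underside within 2 mm of and 0.05 rad from its plane, centre within 9 mm of the face's middle (7 mm down the slope), within 0.14 rad of square, contact in by over 3 mm, board pressing the stage with over 2.5 N (all of step 2 and linear speed of board below 0.02 m/s and angular speed of board below 0.2 rad/s); the arm keeps its last pose, push and grip.
It fails at once if the board with the blue handle is moved by more than 20 mm (distance of spare_handle from where it was at the start of the episode above 0.02 m).
It fails at once if one of the other things on the bench (heatsink, meter, jar, reel, screwdriver, terminal block) is moved by more than 30 mm (distance of any of heatsink, multimeter, jar, spool, screwdriver, terminal from where it was at the start of the episode above 0.03 m).
It fails at once if the stage's tilt is forced (middle of its face moves by more than 5 mm) (distance of face from where it was at the start of the episode above 0.005 m).
It fails at once if the board is rammed on the stage with more than 60 N (contact force between board and stage above 60 N).
It also fails if it takes over 35 s, if anything falls off the work surface, if the arm or the gripper's body presses on something with over 40 N, if the wrist force passes 120 N, or if a joint passes its speed limit or range.

## Working session

There is one attempt and no reset: what is moved stays moved. The work goes in short steps, Python scripts to look and compute and a shell command to move; the robot and the scene stay as the last step left them, time stands still between calls to the robot, and variables do not carry over. Pictures are saved under pics/ and viewed, and the job is handed in when it is done.

```bash
ls; mkdir -p pics; python3 - <<'E'
from plant import ctrl
import cv2
print(ctrl.state(), ctrl.grasp_offset)
for n in ("scene","top"):
    s=ctrl.snapshot(n); cv2.imwrite(f"pics/{n}0.png",s["frame"])
    print(n,{k:v for k,v in s.items() if k!="frame"})
E
```

```text
pics
{'clock': 0.0, 'joint_positions': array([ 1.39511422e+00,  3.59421993e-01,  1.10628995e-02, -3.56499416e-04,
       -1.22411715e+00, -2.88084453e-01]), 'qd': array([ 1.01376187e-03, -1.04413578e-04,  6.38882849e-05, -2.16702761e-04,
        1.26056479e-03, -1.29305156e-03]), 'effort': array([-1.54633934e-03, -5.82724714e+01,  2.93052953e+01,  6.99731693e+00,
        6.71006273e-03, -1.73979934e-04]), 'tcp_pos': array([0.30175261, 0.60324288, 0.22560061]), 'eef_rot': array([[-6.23741401e-04, -4.47428039e-01, -8.94319719e-01],
       [-1.59543949e-03, -8.94318310e-01,  4.47428447e-01],
       [-9.99998533e-01,  1.70591264e-03, -1.56021006e-04]]), 'ft_force': array([ 0.39446066, -0.18068104, -0.57289461]), 'torque': array([ 0.02629387, -0.02830251,  0.03649772]), 'grip_width': 1.002437315349452} -0.0188
scene {'fx': 515.0330742730443, 'fy': 515.0330742730443, 'cx': 313.8990838636866, 'cy': 195.74787628972783, 'eye': array([ 1.19872578, -0.73112612,  0.81711226]), 'orientation': array([[ 0.76307657,  0.36317997, -0.53461618],
       [ 0.64584568, -0.45977368,  0.60950104],
       [-0.02444388, -0.81037551, -0.58540074]])}
top {'fx': 520.3995144130274, 'fy': 520.3995144130274, 'cx': 316.4998439954843, 'cy': 197.67560041852062, 'eye': array([0.36363094, 0.01797997, 1.36412646]), 'orientation': array([[ 2.06260703e-04, -9.91332063e-01,  1.31379975e-01],
       [-9.99814751e-01, -2.73301430e-03, -1.90523877e-02],
       [ 1.92463061e-02, -1.31351707e-01, -9.91148984e-01]])}
```

View pics/scene0.png

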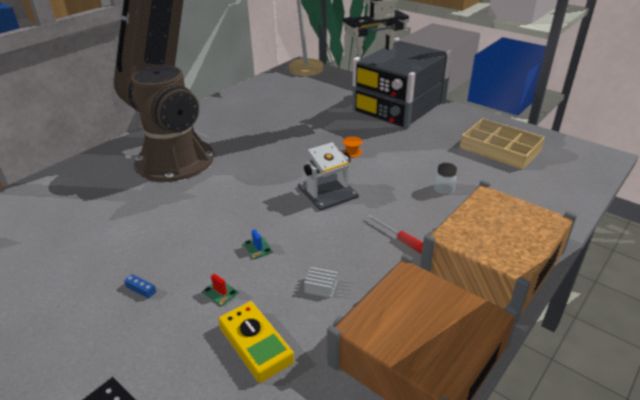

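View pics/top0.png

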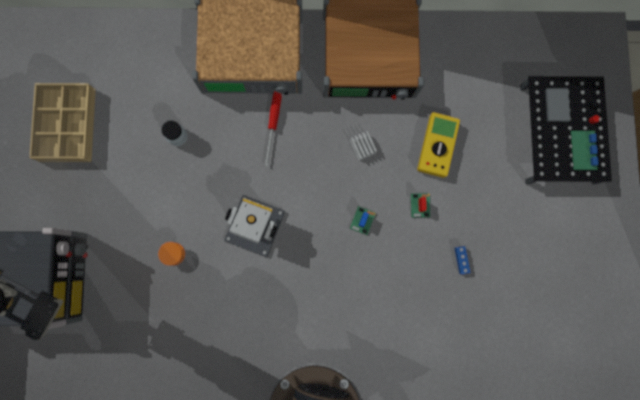

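The scene view shows the red board near (220,290), the blue-handled one at (257,243), and the stage at (328,178). In the top view the red handle is at (422,204), blue at (363,219), and the stage at (253,222) with its contact at (251,219). I'll zoom in on these.

```bash
python3 - <<'E'
import cv2,numpy as np
a=cv2.imread("pics/top0.png");b=cv2.imread("pics/scene0.png")
f=lambda im,x,y,w,h,s:cv2.resize(im[y:y+h,x:x+w],None,fx=s,fy=s,interpolation=cv2.INTER_CUBIC)
cv2.imwrite("pics/c_top.png",np.hstack([f(a,215,185,80,75,5),f(a,390,175,80,75,5)]))
cv2.imwrite("pics/c_scene.png",np.hstack([f(b,290,135,80,75,5),f(b,185,250,80,75,5)]))
E
```

```text
(no output)
```

View pics/c_top.png

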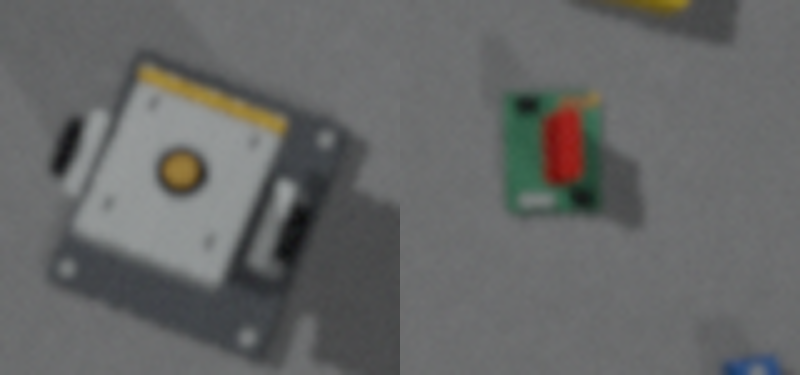

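View pics/c_scene.png

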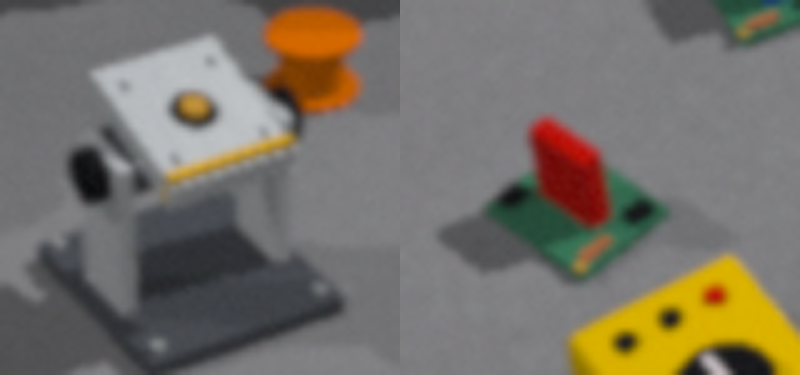

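```bash
cat > h.py <<'E'
import cv2,numpy as np,json
from plant import ctrl
def shot(n,name):
    s=ctrl.snapshot(n); cv2.imwrite(f"pics/{name}.png",s["frame"]); return s
def K(s): return np.array([[s["fx"],0,s["cx"]],[0,s["fy"],s["cy"]],[0,0,1]])
def P(s):
    R=np.array(s["orientation"]).T; return K(s)@np.c_[R,-R@np.array(s["eye"])]
def ray(s,p):
    d=np.array(s["orientation"])@np.linalg.inv(K(s))@np.array([p[0],p[1],1.]); return np.array(s["eye"]),d/np.linalg.norm(d)
def onz(s,p,z):
    e,d=ray(s,p); return e+d*(z-e[2])/d[2]
def proj(s,X):
    x=P(s)@np.r_[X,1]; return x[:2]/x[2]
def tri(s,p,t,q):
    X=cv2.triangulatePoints(P(s),P(t),np.array(p,float).reshape(2,1),np.array(q,float).reshape(2,1))[:,0]; X=X[:3]/X[3]
    return X, np.linalg.norm(proj(s,X)-p), np.linalg.norm(proj(t,X)-q)
E
python3 - <<'E'
from h import *
T=ctrl.snapshot("top");S=ctrl.snapshot("scene")
def white(s,x,y,w,h):
    im=s["frame"]; hsv=cv2.cvtColor(im,cv2.COLOR_BGR2HSV)
    m=np.zeros(im.shape[:2],np.uint8)
    roi=hsv[y:y+h,x:x+w]
    m[y:y+h,x:x+w]=((roi[...,2]>125)).astype(np.uint8)*255
    return m,hsv
for n,s,r in (("top",T,(215,185,80,75)),("scene",S,(290,135,80,75))):
    m,hsv=white(s,*r)
    m2=m.copy(); 
    cs,_=cv2.findContours(m2,cv2.RETR_EXTERNAL,cv2.CHAIN_APPROX_NONE)
    c=max(cs,key=cv2.contourArea); h=cv2.convexHull(c)
    print(n,cv2.contourArea(c),cv2.approxPolyDP(h,3,True).reshape(-1,2).tolist())
    x,y,w,hh=r
    g=s["frame"][y:y+hh,x:x+w].copy(); g[m[y:y+hh,x:x+w]>0]=(g[m[y:y+hh,x:x+w]>0]*.5+np.array([127,0,0])).astype(np.uint8)
    cv2.imwrite(f"pics/m_{n}.png",cv2.resize(g,None,fx=5,fy=5,interpolation=0))
    yel=cv2.inRange(hsv,(15,110,80),(35,255,255))
    yel[:y]=0;yel[y+hh:]=0;yel[:,:x]=0;yel[:,x+w:]=0
    for c in cv2.findContours(yel,cv2.RETR_EXTERNAL,cv2.CHAIN_APPROX_NONE)[0]:
        if cv2.contourArea(c)>5:
            M=cv2.moments(c); print(" yellow",cv2.contourArea(c),M["m10"]/M["m00"],M["m01"]/M["m00"],cv2.minAreaRect(c))
E
python3 -c "
import cv2,numpy as np
cv2.imwrite('pics/m.png',np.hstack([cv2.imread('pics/m_top.png'),cv2.imread('pics/m_scene.png')]))"
```

```text
top 1011.0 [[243, 199], [271, 209], [258, 240], [230, 230]]
 yellow 32.0 250.6875 219.0 ((250.5, 219.0), (6.363960266113281, 6.363960266113281), 45.0)
 yellow 39.0 257.02564102564105 204.34615384615384 ((257.0616455078125, 204.3356170654297), (30.079574584960938, 2.2237818241119385), 20.556045532226562)
scene 1465.5 [[308, 148], [351, 136], [360, 138], [369, 159], [369, 183], [349, 182], [322, 173]]
 yellow 28.0 336.5 166.0 ((335.87152099609375, 166.09320068359375), (2.208296775817871, 25.59616470336914), 72.47443389892578)
 yellow 18.5 328.3243243243243 156.1261261261261 ((328.0, 156.0), (4.0, 6.0), 90.0)
 yellow 173.5 352.49951969260326 145.7367915465898 ((352.0, 146.5), (17.0, 16.0), 90.0)
```

View pics/m.png

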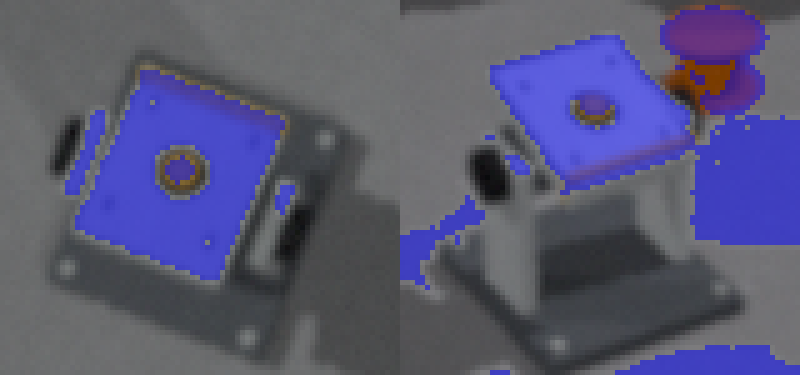

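```bash
cat > edge.py <<'E'
from h import *
def edge(gray,a,b,half=3.0,n=40,trim=.12):
    """subpixel straight edge near a->b: max gradient (parabola peak) along normals, cv2.fitLine"""
    a,b=np.array(a,float),np.array(b,float); t=(b-a)/np.linalg.norm(b-a); nn=np.array([-t[1],t[0]])
    g=cv2.GaussianBlur(gray,(0,0),0.7).astype(np.float32); off=np.arange(-half,half+.01,.1); pts=[]
    for u in np.linspace(trim,1-trim,n):
        q=(a+u*(b-a))[None]+off[:,None]*nn
        v=cv2.remap(g,q[:,0].astype(np.float32)[None],q[:,1].astype(np.float32)[None],cv2.INTER_CUBIC)[0]
        d=np.abs(np.gradient(v)); w=d**2*(d>d.max()*.5)
        k=d.argmax(); m=np.abs(off-off[k])<1.; pts.append(a+u*(b-a)+nn*(np.sum(off*w*m)/np.sum(w*m)))
    pts=np.array(pts,np.float32); l=cv2.fitLine(pts,cv2.DIST_HUBER,0,.01,.01)[:,0]
    r=(pts-l[2:])@np.array([-l[1],l[0]]); return l,r.std()
def cross(l1,l2):
    A=np.c_[l1[:2],-l2[:2]]; k=np.linalg.solve(A,l2[2:]-l1[2:]); return l1[2:]+k[0]*l1[:2]
def lplane(s,l):
    e,d1=ray(s,l[2:]-20*l[:2]); _,d2=ray(s,l[2:]+20*l[:2]); n=np.cross(d1,d2); n/=np.linalg.norm(n); return n,n@e
E
python3 - <<'E'
from edge import *
T=ctrl.snapshot("top");S=ctrl.snapshot("scene")
gt=cv2.cvtColor(T["frame"],cv2.COLOR_BGR2GRAY);gs=cv2.cvtColor(S["frame"],cv2.COLOR_BGR2GRAY)
o=lambda c,off:(np.array(c)+.5)/5-.5+np.array(off)
t=lambda *c:o(c,(215,185)); q=lambda *c:o(c,(290,135))
# order upL(+y), upR(-y), lipR(-y), lipL(+y)
ct=[t(75,228),t(220,286),t(286,132),t(140,70)]; cs=[q(217,38),q(92,70),q(163,182),q(295,142)]
L={}
for n,g,c in(("t",gt,ct),("s",gs,cs)):
    for k,(i,j) in {"up":(0,1),"R":(1,2),"lip":(2,3),"L":(3,0)}.items():
        L[n+k],r=edge(g,c[i],c[j]); print(n,k,L[n+k].round(2),"res",round(float(r),2))
D={}
for k in("up","R","L"):
    n1,d1=lplane(T,L["t"+k]);n2,d2=lplane(S,L["s"+k]); d=np.cross(n1,n2);
    print(k,"crossing sin",np.linalg.norm(d).round(2)); d/=np.linalg.norm(d)
    if k!="up" and d[2]<0:d=-d
    if k=="up" and d[1]>0:d=-d
    p=np.linalg.lstsq(np.array([n1,n2,d]),np.array([d1,d2,0]),rcond=None)[0]; D[k]=(p,d); print(k,d.round(4),"elev deg",np.degrees(np.arcsin(d[2])).round(2))
uL=tri(T,cross(L["tup"],L["tL"]),S,cross(L["sup"],L["sL"])); uR=tri(T,cross(L["tup"],L["tR"]),S,cross(L["sup"],L["sR"]))
lL=tri(T,cross(L["tlip"],L["tL"]),S,cross(L["slip"],L["sL"])); lR=tri(T,cross(L["tlip"],L["tR"]),S,cross(L["slip"],L["sR"]))
for n,x in zip("uL uR lL lR".split(),(uL,uR,lL,lR)): print(n,x[0].round(4),np.round(x[1:],2))
print("width",np.linalg.norm(uL[0]-uR[0]),"len",np.linalg.norm(uL[0]-lL[0]),np.linalg.norm(uR[0]-lR[0]))
fx=D["L"][1]+D["R"][1]; fx/=np.linalg.norm(fx); w=D["up"][1]  # -y direction = face y (right)
up=uR[0]-uL[0]; 
for nm,yy in(("dir",w),("corners",up)):
    z=np.cross(fx,yy); z/=np.linalg.norm(z); y=np.cross(z,fx); mid=(uL[0]+uR[0])/2-0.045*fx
    print(nm,"z",z.round(4),"tilt",np.degrees(np.arccos(z[2])).round(2),"centre",mid.round(4),"dot",(yy/np.linalg.norm(yy)@fx).round(3), "heading",np.degrees(np.arctan2(fx[1],fx[0])).round(2))
# contact: top centre of dome
ctc=tri(T,(250.69,219.0),S,(328.3,156.1)); print("contact",ctc[0].round(4),np.round(ctc[1:],2),"off",((ctc[0]-mid)@np.c_[fx,y,z]).round(4))
E
```

```text
t up [  0.94   0.35 243.85 236.62] res 0.26
t R [  0.4   -0.92 265.31 225.38] res 0.6
t lip [  0.93   0.36 256.02 202.2 ] res 0.16
t L [  0.39  -0.92 236.05 215.1 ] res 0.67
s up [ 9.6000e-01 -2.8000e-01  3.2041e+02  1.4505e+02] res 0.13
s R [  0.56   0.83 314.16 158.5 ] res 0.21
s lip [ 9.5000e-01 -3.0000e-01  3.3280e+02  1.6676e+02] res 0.25
s L [  0.73   0.69 341.13 151.65] res 0.61
up crossing sin 0.84
up [-0.3482 -0.9373  0.0142] elev deg 0.81
R crossing sin 0.39
R [-0.8908  0.3382  0.3035] elev deg 17.67
L crossing sin 0.5
L [-0.9298  0.3655  0.0433] elev deg 2.48
uL [0.447  0.2009 0.1283] [0.03 0.02]
uR [0.4222 0.1329 0.1298] [0.5  0.46]
lL [0.5318 0.1724 0.1146] [1.35 1.3 ]
lR [0.5019 0.0992 0.1132] [0.47 0.46]
width 0.07241399224021218 len 0.09056498169453561 0.08810896061036418
dir z [ 0.169  -0.0479  0.9845] tilt 10.12 centre [0.4759 0.151  0.1212] dot -0.01 heading 158.87
corners z [ 0.1718 -0.0406  0.9843] tilt 10.17 centre [0.4759 0.151  0.1212] dot -0.015 heading 158.87
contact [0.4771 0.152  0.1191] [0.21 0.2 ] off [-0.0011 -0.0015 -0.0018]
```

```bash
python3 - <<'E'
from h import *
import pickle
r={}
for n in("top","scene"):
    s=[ctrl.snapshot(n) for _ in range(5)]; d=s[0]; print(n,np.std([x["frame"][:60].astype(float) for x in s],axis=0).mean(), [np.abs(x["eye"]-d["eye"]).max() for x in s])
    d["frame"]=np.mean([x["frame"] for x in s],axis=0).astype(np.float32); r[n]=d
pickle.dump(r,open("avg.pkl","wb"))
f=lambda im,x,y,w,h,s:cv2.resize(im[y:y+h,x:x+w],None,fx=s,fy=s,interpolation=cv2.INTER_CUBIC)
cv2.imwrite("pics/z_top.png",f(r["top"]["frame"],220,190,60,58,10)); cv2.imwrite("pics/z_scene.png",f(r["scene"]["frame"],302,135,60,55,10))
print(ctrl.state()["clock"])
E
```

```text
top 0.9941678999146057 [np.float64(0.0), np.float64(0.0), np.float64(0.0), np.float64(0.0), np.float64(0.0)]
scene 0.8482821583775904 [np.float64(0.0), np.float64(0.0), np.float64(0.0), np.float64(0.0), np.float64(0.0)]
0.8[ WARN:0@7.377] global loadsave.cpp:1063 imwrite_ Unsupported depth image for selected encoder is fallbacked to CV_8U.
```

View pics/z_top.png

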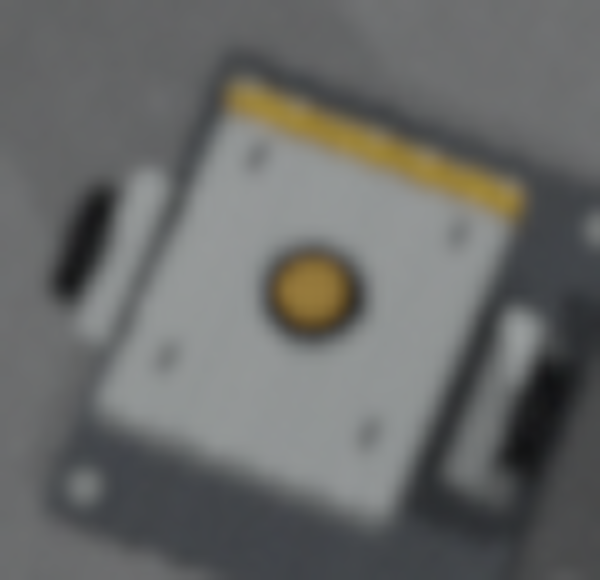

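View pics/z_scene.png

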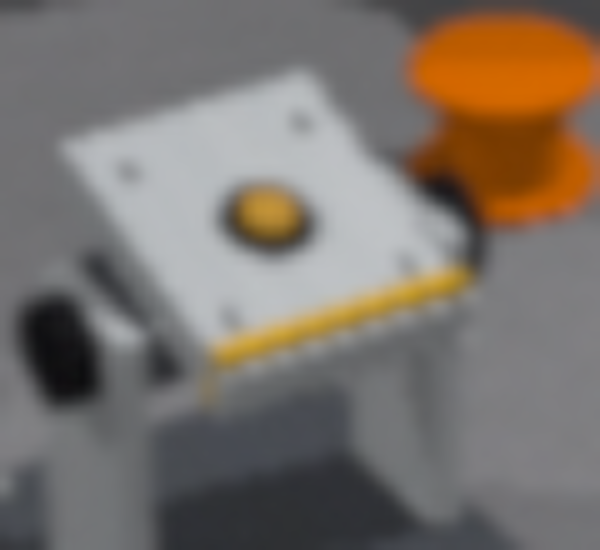

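```bash
python3 - <<'E'
from h import *
import pickle
r=pickle.load(open("avg.pkl","rb"));T,S=r["top"],r["scene"]
def dark(s,c,rad=2.6):
    g=cv2.cvtColor(s["frame"],cv2.COLOR_BGR2GRAY); c=np.array(c,float)
    for _ in range(4):
        off=np.arange(-rad,rad+.01,.2); X,Y=np.meshgrid(off+c[0],off+c[1])
        v=cv2.remap(g,X.astype(np.float32),Y.astype(np.float32),cv2.INTER_CUBIC)
        base=np.percentile(v,70); w=np.clip(base-6-v,0,None)*(((X-c[0])**2+(Y-c[1])**2)<rad**2); c=np.array([(w*X).sum(),(w*Y).sum()])/w.sum()
    return c
def conv(c,off): return (np.array(c)+.5)/10-.5+np.array(off)
tt={"uL":(167,356),"uR":(371,433),"lL":(258,156),"lR":(458,233)}
ss={"uL":(302,122),"uR":(130,170),"lL":(407,262),"lR":(231,317)}
X={}
for k in tt:
    a=dark(T,conv(tt[k],(220,190)));b=dark(S,conv(ss[k],(302,135)))
    x,e1,e2=tri(T,a,S,b); X[k]=x; print(k,a.round(2),b.round(2),x.round(4),round(e1,2),round(e2,2))
n=np.linalg.norm
print("across",n(X["uL"]-X["uR"]),n(X["lL"]-X["lR"]),"along",n(X["uL"]-X["lL"]),n(X["uR"]-X["lR"]),"diag",n(X["uL"]-X["lR"]),n(X["uR"]-X["lL"]))
c=sum(X.values())/4; fx=(X["uL"]+X["uR"]-X["lL"]-X["lR"]);fx/=n(fx); fy=X["uR"]+X["lR"]-X["uL"]-X["lL"]; z=np.cross(fx,fy);z/=n(z); y=np.cross(z,fx)
print("c",c.round(4),"fx",fx.round(4),"z",z.round(4),"tilt",np.degrees(np.arccos(z[2])),"heading",np.degrees(np.arctan2(fx[1],fx[0])),"fy",(fy/n(fy)).round(4),"fy.fx",fx@fy/n(fy),"planarity",[(round(float((X[k]-c)@z),4)) for k in X])
# brass & dark ring centroid
for nm,s,c0 in(("T",T,(250.7,219)),("S",S,(328.3,156.1))):
    hsv=cv2.cvtColor(s["frame"].astype(np.uint8),cv2.COLOR_BGR2HSV); m=cv2.inRange(hsv,(12,90,60),(35,255,255)); yy,xx=np.nonzero(m); k=(np.hypot(xx-c0[0],yy-c0[1])<6); print(nm,xx[k].mean(),yy[k].mean(),k.sum())
    globals()["b"+nm]=(xx[k].mean(),yy[k].mean())
x,e1,e2=tri(T,bT,S,bS); print("brass",x.round(4),e1,e2,"in screw frame",((x-c)@np.c_[fx,y,z]).round(4))
print("cam dist scale T mm/px",1.24/520*1e3)
E
```

```text
uL [236.21 225.28] [331.74 146.76] [0.4615 0.1855 0.1259] 0.28 0.26
uR [256.43 232.93] [314.39 151.77] [0.4431 0.1369 0.1268] 0.14 0.13
lL [245.31 205.05] [343.74 165.03] [0.5138 0.1686 0.0977] 0.55 0.53
lR [265.41 212.78] [325.02 168.02] [0.4935 0.1181 0.1062] 0.24 0.24
across 0.05194168001304218 0.05507115712800081 along 0.06175612652623144 0.05761182317988784 diag 0.07712859496500292 0.08276958802791813
c [0.478  0.1523 0.1141] fx [-0.8617  0.3     0.4093] z [ 0.4072 -0.0726  0.9104] tilt 24.433485349657413 heading 160.80624358756128 fy [-0.3631 -0.9275  0.0885] fy.fx 0.07089629494354381 planarity [0.0016, -0.0016, -0.0016, 0.0016]
T 250.7826086956522 218.91304347826087 46
S 328.3 156.06666666666666 30
brass [0.4773 0.1518 0.1194] 0.21166798023551173 0.2001229491981385 in screw frame [0.0026 0.001  0.0045]
cam dist scale T mm/px 2.3846153846153846
```

```bash
python3 - <<'E'
from h import *
import pickle
r=pickle.load(open("avg.pkl","rb"));T,S=r["top"],r["scene"]
def dark(s,c,rad):
    g=cv2.cvtColor(s["frame"],cv2.COLOR_BGR2GRAY); c0=np.array(c,float); c=c0
    for _ in range(5):
        off=np.arange(-rad,rad+.01,.1); X,Y=np.meshgrid(off+c[0],off+c[1])
        v=cv2.remap(g,X.astype(np.float32),Y.astype(np.float32),cv2.INTER_CUBIC)
        w=np.clip(np.percentile(v,60)-v,0,None)*(((X-c[0])**2+(Y-c[1])**2)<rad**2)*(((X-c0[0])**2+(Y-c0[1])**2)<1.7**2); c=np.array([(w*X).sum(),(w*Y).sum()])/w.sum()
    return c
def conv(c,off): return (np.array(c)+.5)/10-.5+np.array(off)
tt={"uL":(167,356),"uR":(371,433),"lL":(258,156),"lR":(458,233)}
ss={"uL":(302,122),"uR":(130,170),"lL":(407,262),"lR":(231,317)}
n=np.linalg.norm
for rad in (1.3,1.6,None):
    X={}
    for k in tt:
        a=conv(tt[k],(220,190));b=conv(ss[k],(302,135))
        if rad: a=dark(T,a,rad);b=dark(S,b,rad)
        x,e1,e2=tri(T,a,S,b); X[k]=x; print(k,a.round(2),b.round(2),x.round(4),round(e1,2),round(e2,2))
    print("across",n(X["uL"]-X["uR"]),n(X["lL"]-X["lR"]),"along",n(X["uL"]-X["lL"]),n(X["uR"]-X["lR"]))
    c=sum(X.values())/4; fx=(X["uL"]+X["uR"]-X["lL"]-X["lR"]);fx/=n(fx); fy=X["uR"]+X["lR"]-X["uL"]-X["lL"]; z=np.cross(fx,fy);z/=n(z); y=np.cross(z,fx)
    print("c",c.round(4),"fx",fx.round(4),"z",z.round(4),"tilt",np.degrees(np.arccos(z[2])).round(2),"heading",np.degrees(np.arctan2(fx[1],fx[0])).round(2),"fy",(fy/n(fy)).round(4),"fy.fx",(fx@fy/n(fy)).round(3),"planarity",[(round(float((X[k]-c)@z),4)) for k in X])
# outer corners read off the zoom pictures: up corners + slope ends
for k,a,b in(("upL",(95,403),(306,68)),("upR",(383,523),(62,147)),("lipinL top edge",(224,105),None)):
    if b: x,e1,e2=tri(T,conv(a,(220,190)),S,conv(b,(302,135))); print(k,x.round(4),e1,e2)
E
```

```text
uL [236.2  225.29] [331.65 146.83] [0.4614 0.1855 0.1257] 0.22 0.2
uR [256.41 232.94] [314.38 151.77] [0.4431 0.137  0.1268] 0.13 0.13
lL [245.24 205.14] [342.4  161.35] [0.5117 0.1668 0.1091] 0.23 0.22
lR [265.37 212.9 ] [324.68 166.58] [0.4927 0.1178 0.1104] 0.22 0.21
across 0.05184044725832235 0.05255679971959629 along 0.05607007724829083 0.055685139652474444
c [0.4772 0.1518 0.118 ] fx [-0.894   0.338   0.2943] z [ 0.2824 -0.085   0.9555] tilt 17.15 heading 159.29 fy [-0.3572 -0.9337  0.0225] fy.fx 0.01 planarity [0.0, -0.0, -0.0, 0.0]
uL [236.21 225.29] [331.65 146.83] [0.4614 0.1854 0.1257] 0.22 0.21
uR [256.42 232.93] [314.39 151.77] [0.4431 0.137  0.1268] 0.14 0.13
lL [245.27 205.13] [342.37 161.31] [0.5117 0.1668 0.1093] 0.22 0.21
lR [265.38 212.87] [324.67 166.57] [0.4928 0.1178 0.1105] 0.21 0.2
across 0.051842894935114056 0.05250442752808503 along 0.056036354027668094 0.055702460421594824
c [0.4773 0.1517 0.1181] fx [-0.8942  0.3388  0.2925] z [ 0.2807 -0.0847  0.9561] tilt 17.05 heading 159.25 fy [-0.3565 -0.934   0.022 ] fy.fx 0.009 planarity [-0.0, 0.0, 0.0, -0.0]
uL [236.25 225.15] [331.75 146.75] [0.4618 0.1853 0.1261] 0.25 0.23
uR [256.65 232.85] [314.55 151.55] [0.4435 0.1366 0.1277] 0.29 0.27
lL [245.35 205.15] [342.25 160.75] [0.5115 0.1664 0.1111] 0.25 0.24
lR [265.35 212.85] [324.65 166.25] [0.4927 0.1178 0.1114] 0.21 0.2
across 0.052074400445518504 0.05209607107282471 along 0.055237156272130876 0.05515877310252325
c [0.4774 0.1515 0.1191] fx [-0.896   0.342   0.2833] z [ 0.2712 -0.0836  0.9589] tilt 16.49 heading 159.11 fy [-0.3551 -0.9346  0.0189] fy.fx 0.004 planarity [-0.0003, 0.0003, 0.0003, -0.0003]
upL [0.4503 0.2014 0.131 ] 0.2656417392476283 0.24108094962758714
upR [0.4224 0.1336 0.1283] 0.42094266268220915 0.38881502417865804
```

```bash
python3 - <<'E'
from edge import *
import pickle
r=pickle.load(open("avg.pkl","rb"));T,S=r["top"],r["scene"]
for nm,s,(x,y,w,h) in(("top",T,(400,180,45,45)),("scene",S,(195,262,50,50))):
    hsv=cv2.cvtColor(s["frame"].astype(np.uint8),cv2.COLOR_BGR2HSV); z=np.zeros(hsv.shape[:2],np.uint8);z[y:y+h,x:x+w]=255
    red=(cv2.inRange(hsv,(0,130,60),(10,255,255))|cv2.inRange(hsv,(170,130,60),(180,255,255)))&z
    grn=cv2.inRange(hsv,(50,60,30),(95,255,255))&z
    for k,m in(("red",red),("board",grn|red if nm=="top" else grn|red)):
        cs=cv2.findContours(m,cv2.RETR_EXTERNAL,cv2.CHAIN_APPROX_NONE)[0]; c=max(cs,key=cv2.contourArea)
        M=cv2.moments(m,True); print(nm,k,(m>0).sum(),"cen",(M["m10"]/M["m00"],M["m01"]/M["m00"]),"hull",cv2.approxPolyDP(cv2.convexHull(c),1.5,True).reshape(-1,2).tolist(),"rect",cv2.minAreaRect(c))
f=lambda im,x,y,w,h,s:cv2.resize(im[y:y+h,x:x+w],None,fx=s,fy=s,interpolation=cv2.INTER_CUBIC)
cv2.imwrite("pics/zb.png",np.hstack([f(T["frame"],400,183,40,50,10),f(S["frame"],200,265,40,50,10)]).clip(0,255).astype(np.uint8))
E
```

```text
top red 110 cen (422.3727272727273, 203.88181818181818) hull [[424, 196], [426, 209], [420, 211], [419, 199]] rect ((422.5, 203.5), (15.0, 7.0), 90.0)
top board 343 cen (419.7551020408163, 205.0262390670554) hull [[411, 194], [429, 197], [429, 216], [411, 215]] rect ((420.0, 205.0), (22.0, 18.0), 90.0)
scene red 221 cen (218.68325791855204, 284.24886877828055) hull [[213, 274], [224, 280], [225, 294], [221, 294], [213, 288], [211, 277]] rect ((218.69200134277344, 284.0560302734375), (21.824026107788086, 12.611425399780273), 79.69515228271484)
scene board 505 cen (219.42376237623762, 289.77821782178216) hull [[213, 274], [223, 279], [237, 291], [235, 295], [223, 304], [217, 303], [203, 293]] rect ((219.48109436035156, 290.7135314941406), (31.026058197021484, 23.085739135742188), 36.02737045288086)
```

View pics/zb.png

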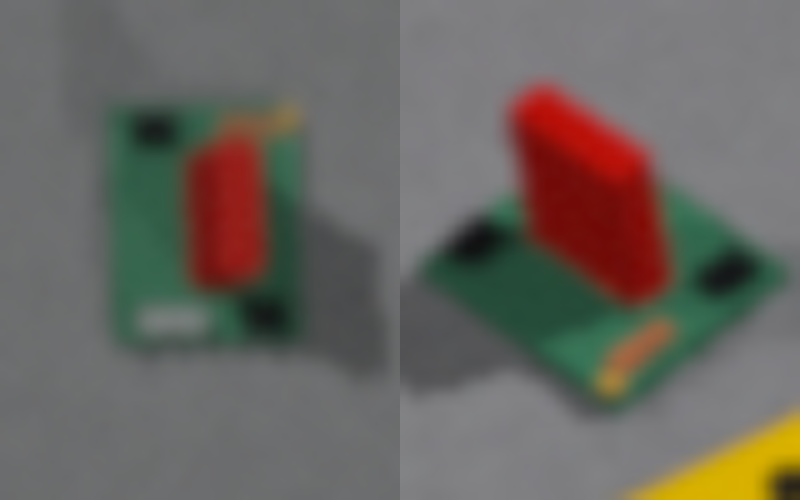

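```bash
python3 - <<'E'
from edge import *
import pickle
r=pickle.load(open("avg.pkl","rb"));T,S=r["top"],r["scene"]
cv=lambda c,off:(np.array(c)+.5)/10-.5+np.array(off)
for nm,s,off,C in(("top",T,(400,183),[(111,103),(303,105),(303,347),(112,350)]),("scene",S,(200,265),[(25,270),(215,415),(390,272)])):
    # saturation-like channel: green minus red
    f=s["frame"]; g=(f[...,1]-f[...,2]) if nm=="top" else cv2.cvtColor(f,cv2.COLOR_BGR2GRAY)
    g=f[...,1]-f[...,2]
    C=[cv(c,off) for c in C]; 
    L=[]
    for i in range(4 if nm=="top" else 2):
        l,rs=edge(g.astype(np.float32),C[i],C[(i+1)%len(C)],half=2.); L.append(l)
        p,q=onz(s,l[2:]-8*l[:2],.005),onz(s,l[2:]+8*l[:2],.005); d=q-p; print(nm,i,"res",round(float(rs),2),"dir deg",np.degrees(np.arctan2(d[1],d[0])).round(2))
    if nm=="top":
        c=[onz(s,cross(L[i-1],L[i]),.005) for i in range(4)]
        print(np.round(c,4).tolist(),"sides",[np.linalg.norm(c[i]-c[i-1]).round(4) for i in range(4)],"centre",np.mean(c,axis=0).round(4))
    else:
        c=onz(s,cross(L[0],L[1]),.005); print("near corner",c.round(4))
tr=lambda a,b:tri(T,cv(a,(400,183)),S,cv(b,(200,265)))
# handle top corners (+y far, ...) by eye
# handle top centre: top view right block, scene bright top
tc=tri(T,cv((236,205),(400,183)),S,cv((581-400,135),(200,265)));print("handle top centre",tc[0].round(4),tc[1:])
for c in((0,0),):
    pass
E
```

```text
top 0 res 0.61 dir deg -99.63
top 1 res 0.59 dir deg 179.73
top 2 res 0.26 dir deg -86.83
top 3 res 0.17 dir deg -178.99
[[0.5605, -0.2562, 0.005], [0.5518, -0.3073, 0.005], [0.4935, -0.3071, 0.005], [0.4907, -0.2575, 0.005]] sides [np.float64(0.0698), np.float64(0.0518), np.float64(0.0584), np.float64(0.0497)] centre [ 0.5241 -0.282   0.005 ]
scene 0 res 0.35 dir deg 0.65
scene 1 res 0.63 dir deg 79.93
near corner [ 0.5525 -0.3056  0.005 ]
handle top centre [ 0.5256 -0.2803  0.0455] (np.float64(0.2300043029642585), np.float64(0.2839898400502696))
```

```bash
python3 - <<'E'
from h import *
import pickle
r=pickle.load(open("avg.pkl","rb"));T,S=r["top"],r["scene"]
cv=lambda c,off:(np.array(c)+.5)/10-.5+np.array(off)
a,b=onz(S,cv((148,83),(200,265)),.046),onz(S,cv((252,152),(200,265)),.046); d=b-a; print("handle edge",a.round(4),b.round(4),np.linalg.norm(d),np.degrees(np.arctan2(d[1],d[0])))
a,b=onz(T,cv((263,140),(400,183)),.046),onz(T,cv((267,272),(400,183)),.046); d=a-b; print("handle edge top",a.round(4),b.round(4),np.linalg.norm(d),np.degrees(np.arctan2(d[1],d[0])))
print("blue",onz(T,(363,219),.04).round(3))
E
python3 -m jog '[[[-0.05,0,0],[0,1,0],1],[[-0.05,0,0],[0,1,-0.3],1],[[-0.05,0,0],[0,1,-0.4],1],[[0,0,0],[0,1,-0.4],1],[[0,0,0],[0,1,-0.4],1],[[0,0,0],[0,1,-0.4],1],[[0,0,0],[0,1,-0.4],1],[[0,0,0],[0,1,-0.4],1],[[0,0,0],[0,1,-0.4],1],[[0,0,0],[0,1,-0.4],1]]' 30
```

```text
handle edge [ 0.5092 -0.2743  0.046 ] [ 0.5421 -0.2742  0.046 ] 0.03288842801335414 0.2979454821927602
handle edge top [ 0.542  -0.2881  0.046 ] [ 0.508  -0.2882  0.046 ] 0.03407235932111927 0.151420066476404
blue [ 0.484 -0.126  0.04 ]
clock: 2.05
tcp_pos: [0.4342, 0.1038, 0.2271]
eef_rot: [[0.001, 0.008, -1.0], [0.001, -1.0, -0.008], [-1.0, -0.001, -0.001]]
ft_force: [0.8, 0.7, 1.7]
grip_width: 1.002
```

```bash
python3 -m jog '[[[0,0,0],[0,1,-0.23],1],[[0,0,0],[0,1,-0.23],1],[[0,0,0],[0,1,-0.23],1],[[0,0,0],[0,1,-0.23],1],[[0,0,0],[0.3,1,-0.23],1],[[0,0,0],[0.6,1,-0.23],1],[[0,0,0],[0.7,1,-0.23],1],[[0,0,0],[0.7,0.6,-0.2],1],[[0,0,0],[0.2,0.1,-0.01],1],[[0,0,0],[0,0,0],1]]'
python3 - <<'E'
from h import *
s=ctrl.state();print(s["clock"],s["tcp_pos"],s["joint_positions"].round(3))
S=shot("scene","s1");T=shot("top","t1")
f=lambda im,x,y,w,h,s:cv2.resize(im[y:y+h,x:x+w],None,fx=s,fy=s,interpolation=cv2.INTER_CUBIC)
cv2.imwrite("pics/s1c.png",f(S["frame"],160,200,140,120,5))
E
```

```text
clock: 3.3
tcp_pos: [0.5271, -0.279, 0.101]
eef_rot: [[-0.002, 0.007, -1.0], [0.0, -1.0, -0.007], [-1.0, -0.0, 0.002]]
ft_force: [-0.3, 0.5, 0.2]
grip_width: 0.998
3.3 [ 0.52706142 -0.27900405  0.10095966] [-0.159  0.341 -0.326  0.    -0.905  1.737]
```

View pics/s1c.png

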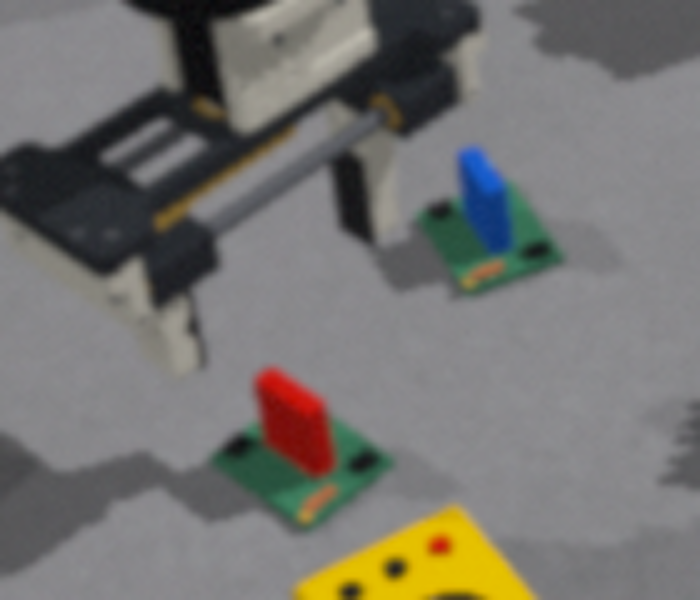

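The gripper hangs over the red board, jaws straddling the handle at crop (297,420), with the blue board clear of it. Next I'll descend and grip.

```bash
python3 -m jog '[[[0,0,0],[0.5,0.04,0.04],1],[[0,0,0],[0.5,0,0],1],[[0,0,0],[0.4,0,0],1],[[0,0,0],[0.32,0,0],1],[[0,0,0],[0,0,0],1],[[0,0,0],[0,0,0],-1],[[0,0,0],[0,0,0],-1],[[0,0,0],[0,0,0],-1],[[0,0,0],[0,0,0],-1],[[0,0,0],[0,0,0],-1]]' 30
```

```text
clock: 4.65
tcp_pos: [0.5256, -0.281, 0.0156]
eef_rot: [[-0.0, 0.007, -1.0], [-0.0, -1.0, -0.007], [-1.0, 0.0, 0.0]]
ft_force: [0.3, -0.7, -0.2]
grip_width: 0.492
```

```bash
python3 -m jog '[[[0,0,0],[0,0,0],-1],[[0,0,0],[0,0,0],-1],[[0,0,0],[0,0,0],-1],[[0,0,0],[0,0,0],-1],[[0,0,0],[0,0,0],-1],[[0,0,0],[0,0,0],-1],[[0,0,0],[-0.2,0,0],-1],[[0,0,0],[-0.5,0,0],-1],[[0,0,0],[-0.9,0,0],-1],[[0,0,0],[-0.9,0,0],-1]]' 30
```

```text
clock: 5.9
tcp_pos: [0.5253, -0.2809, 0.1423]
eef_rot: [[-0.0, 0.007, -1.0], [0.0, -1.0, -0.007], [-1.0, -0.0, 0.0]]
ft_force: [0.6, 0.4, -1.6]
grip_width: 0.132
```

```bash
python3 -m jog '[[[0,0,0],[-0.6,-0.5,0],-1],[[0,0,0],[-0.6,-0.9,0.05],-1],[[0,0,0],[-0.4,-1,0.05],-1],[[0,0,0],[-0.2,-1,0.05],-1],[[0,0,0],[-0.06,-1,0.05],-1],[[0,0,0],[0,-1,0.05],-1],[[0,0,0],[0,-1,0.05],-1],[[0,0,0],[0,-1,0.05],-1],[[0,0,0],[0,-0.8,0.05],-1],[[0,0,0],[0,-0.3,0.05],-1]]' 30
cat > tgt.py <<'E'
from h import *
from scipy.spatial.transform import Rotation as R
import sys
def face(tilt,head,c=(.4772,.1517,.118)):
    h,t=np.radians(head),np.radians(tilt); fx=np.array([np.cos(h)*np.cos(t),np.sin(h)*np.cos(t),np.sin(t)])
    fy=np.array([np.sin(h),-np.cos(h),0])*-1; fy=np.array([-np.sin(h),np.cos(h),0]); 
    if fy[1]>0: fy=-fy
    fz=np.cross(fx,fy); return np.array(c),np.c_[fx,fy,fz]
def todo(gap,tilt=17.05,head=159.25,c=(.4772,.1517,.118),h=.0156,off=(0,0)):
    s=ctrl.state(); C,F=face(tilt,head,c); fx,fy,fz=F.T
    Rt=np.c_[-fz,fy,fx]; Rn=s["eef_rot"]; p=C+fz*(h+gap)+fx*off[0]+fy*off[1]
    rv=R.from_matrix(Rn.T@Rt).as_rotvec()
    print("clock",s["clock"],"face",F.T.round(3).tolist(),"target",p.round(4)); print("rotvec fs",(rv/np.pi).round(4),"deg",np.degrees(rv).round(2)); print("shift mm now axes",((Rn.T@(p-s["tcp_pos"]))*1e3).round(2),"target axes units",((Rt.T@(p-s["tcp_pos"]))/.05).round(3))
    print("F",s["ft_force"].round(2),"M",s["torque"].round(3),"tool F",(Rn.T@s["ft_force"]).round(2),"tool M",(Rn.T@s["torque"]).round(3))
E
python3 -c "
from tgt import *
todo(.04)"
```

```text
clock: 7.15
tcp_pos: [0.4995, 0.1457, 0.2341]
eef_rot: [[0.0, 0.009, -1.0], [0.0, -1.0, -0.009], [-1.0, -0.0, -0.0]]
ft_force: [0.4, -0.1, -0.9]
grip_width: 0.137
clock 7.15 face [[-0.894, 0.339, 0.293], [-0.354, -0.935, 0.0], [0.274, -0.104, 0.956]] target [0.4924 0.1459 0.1712]
rotvec fs [ 0.1174 -0.0937 -0.0174] deg [ 21.14 -16.87  -3.14]
shift mm now axes [62.93 -0.24  7.13] target axes units [ 1.243  0.047 -0.241]
F [ 0.35 -0.09 -0.88] M [-0.099 -0.001 -0.02 ] tool F [ 0.88  0.09 -0.35] tool M [ 0.02  -0.     0.099]
```

```bash
python3 -m jog '[[[0.0294,-0.0234,-0.0044],[0,0,0],-1],[[0.0294,-0.0234,-0.0044],[0,0,0],-1],[[0.0294,-0.0234,-0.0044],[0,0,0],-1],[[0.0294,-0.0234,-0.0044],[0,0,0],-1],[[0,0,0],[0.4,0.047,-0.1],-1],[[0,0,0],[0.4,0,-0.1],-1],[[0,0,0],[0.3,0,-0.04],-1],[[0,0,0],[0.14,0,0],-1],[[0,0,0],[0,0,0],-1],[[0,0,0],[0,0,0],-1]]' 30
python3 - <<'E'
from tgt import *
todo(.04)
f=lambda im,x,y,w,h,s:cv2.resize(im[y:y+h,x:x+w],None,fx=s,fy=s,interpolation=cv2.INTER_CUBIC)
S=shot("scene","s2");T=shot("top","t2")
cv2.imwrite("pics/c2.png",np.hstack([f(S["frame"],290,100,80,110,5),f(T["frame"],210,170,80,110,5)]))
E
```

```text
clock: 8.4
tcp_pos: [0.4933, 0.1443, 0.1715]
eef_rot: [[-0.273, -0.356, -0.894], [0.105, -0.934, 0.341], [-0.956, -0.001, 0.292]]
ft_force: [0.4, -0.1, -0.7]
grip_width: 0.132
clock 8.4 face [[-0.894, 0.339, 0.293], [-0.354, -0.935, 0.0], [0.274, -0.104, 0.956]] target [0.4924 0.1459 0.1712]
rotvec fs [-0.0006 -0.0004  0.0004] deg [-0.11 -0.06  0.08]
shift mm now axes [ 0.76 -1.27  1.18] target axes units [ 0.015 -0.025  0.024]
F [ 0.41 -0.15 -0.73] M [-0.409 -1.083 -0.002] tool F [ 0.57 -0.01 -0.63] tool M [-0.     1.157 -0.003]
```

View pics/c2.png

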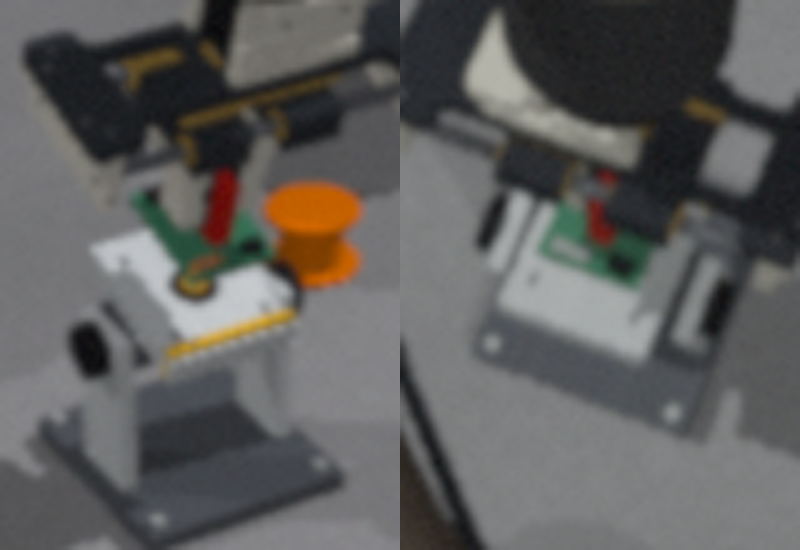

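```bash
python3 -m jog '[[[0,0,0],[0.1,-0.025,0.05],-1],[[0,0,0],[0.15,0,0],-1],[[0,0,0],[0.15,0,0],-1],[[0,0,0],[0.12,0,0],-1],[[0,0,0],[0.09,0,0],-1],[[0,0,0],[0.045,0,0],-1],[[0,0,0],[0,0,0],-1],[[0,0,0],[0,0,0],-1],[[0,0,0],[0,0,0],-1],[[0,0,0],[0,0,0],-1]]' 30
python3 - <<'E'
from tgt import *
todo(.008)
f=lambda im,x,y,w,h,s:cv2.resize(im[y:y+h,x:x+w],None,fx=s,fy=s,interpolation=cv2.INTER_CUBIC)
S=shot("scene","s3");T=shot("top","t3")
cv2.imwrite("pics/c3.png",np.hstack([f(S["frame"],300,125,55,65,7),f(T["frame"],225,190,55,65,7)]))
E
```

```text
clock: 9.75
tcp_pos: [0.4822, 0.1495, 0.1403]
eef_rot: [[-0.274, -0.357, -0.893], [0.105, -0.934, 0.341], [-0.956, -0.0, 0.293]]
ft_force: [0.2, 0.6, -1.2]
grip_width: 0.136
clock 9.75 face [[-0.894, 0.339, 0.293], [-0.354, -0.935, 0.0], [0.274, -0.104, 0.956]] target [0.4837 0.1492 0.1406]
rotvec fs [-0.0008 -0.0001  0.0003] deg [-0.14 -0.02  0.05]
shift mm now axes [-0.68 -0.29 -1.36] target axes units [-0.014 -0.006 -0.027]
F [ 0.17  0.62 -1.22] M [-0.424 -1.031  0.028] tool F [ 1.18 -0.64 -0.29] tool M [-0.018  1.114  0.035]
```

View pics/c3.png

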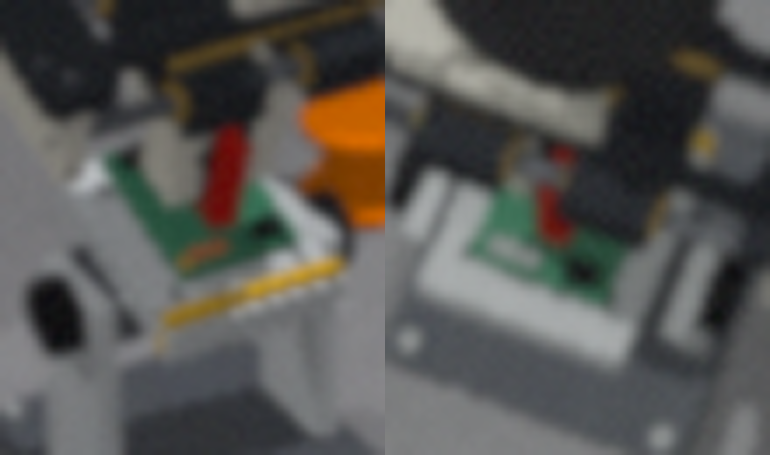

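```bash
python3 -m jog '[[[0,0,0],[0.01,0,0],-1],[[0,0,0],[0.01,0,0],-1],[[0,0,0],[0.01,0,0],-1],[[0,0,0],[0.01,0,0],-1],[[0,0,0],[0.01,0,0],-1],[[0,0,0],[0.01,0,0],-1],[[0,0,0],[0.01,0,0],-1],[[0,0,0],[0,0,0],-1],[[0,0,0],[0,0,0],-1],[[0,0,0],[0,0,0],-1]]' 30
python3 - <<'E'
from tgt import *
todo(.004)
for i in range(6):
    ctrl.snapshot("top"); s=ctrl.state(); print((s["eef_rot"].T@s["ft_force"]).round(2),(s["eef_rot"].T@s["torque"]).round(3))
E
```

```text
clock: 11.1
tcp_pos: [0.4812, 0.1499, 0.1369]
eef_rot: [[-0.274, -0.357, -0.893], [0.105, -0.934, 0.341], [-0.956, 0.0, 0.293]]
ft_force: [0.2, -0.3, 0.3]
grip_width: 0.137
clock 11.1 face [[-0.894, 0.339, 0.293], [-0.354, -0.935, 0.0], [0.274, -0.104, 0.956]] target [0.4826 0.1497 0.1367]
rotvec fs [-0.0008 -0.0001  0.0002] deg [-0.14 -0.01  0.04]
shift mm now axes [-0.23 -0.33 -1.38] target axes units [-0.005 -0.007 -0.028]
F [ 0.16 -0.31  0.29] M [-0.384 -0.832  0.034] tool F [-0.35  0.23 -0.16] tool M [-0.014  0.915  0.069]
[-0.21 -0.24 -0.04] [0.039 0.918 0.079]
[-1.16 -0.23  0.88] [-0.028  0.915  0.069]
[ 0.44 -0.57  0.49] [0.021 0.931 0.061]
[-0.53 -0.35 -0.14] [0.017 1.003 0.008]
[0.79 0.44 0.45] [0.038 0.957 0.073]
[-0.47 -0.1   0.1 ] [0.023 0.968 0.084]
```

```bash
python3 -m jog '[[[0,0,0],[0.01,0,0],-1],[[0,0,0],[0.01,0,0],-1],[[0,0,0],[0.01,0,0],-1],[[0,0,0],[0.01,0,0],-1],[[0,0,0],[0,0,0],-1],[[0,0,0],[0,0,0],-1],[[0,0,0],[0,0,0],-1],[[0,0,0],[0,0,0],-1],[[0,0,0],[0,0,0],-1],[[0,0,0],[0,0,0],-1]]' 30
cat > av.py <<'E'
from tgt import *
todo(float(sys.argv[1]))
a=[];b=[]
for i in range(4):
    ctrl.snapshot("top"); s=ctrl.state(); a.append(s["eef_rot"].T@s["ft_force"]); b.append(s["eef_rot"].T@s["torque"])
print("avg F",np.mean(a,0).round(2),"M",np.mean(b,0).round(3))
E
python3 av.py .002
```

```text
clock: 12.65
tcp_pos: [0.4806, 0.15, 0.1349]
eef_rot: [[-0.274, -0.357, -0.893], [0.104, -0.934, 0.341], [-0.956, 0.0, 0.293]]
ft_force: [0.4, -0.1, 0.7]
grip_width: 0.136
clock 12.65 face [[-0.894, 0.339, 0.293], [-0.354, -0.935, 0.0], [0.274, -0.104, 0.956]] target [0.482  0.1499 0.1348]
rotvec fs [-0.0008 -0.      0.0002] deg [-0.15 -0.01  0.04]
shift mm now axes [-0.3  -0.34 -1.35] target axes units [-0.006 -0.007 -0.027]
F [ 0.36 -0.11  0.73] M [-0.456 -0.905  0.012] tool F [-0.81 -0.03 -0.15] tool M [0.019 1.008 0.102]
avg F [-1.27  0.02 -0.67] M [0.015 1.074 0.138]
```

```bash
python3 -m jog '[[[0,0,0],[0.01,0,0],-1],[[0,0,0],[0.01,0,0],-1],[[0,0,0],[0.01,0,0],-1],[[0,0,0],[0.01,0,0],-1],[[0,0,0],[0,0,0],-1],[[0,0,0],[0,0,0],-1],[[0,0,0],[0,0,0],-1],[[0,0,0],[0,0,0],-1],[[0,0,0],[0,0,0],-1],[[0,0,0],[0,0,0],-1]]' 30
python3 av.py .0
```

```text
clock: 14.1
tcp_pos: [0.4801, 0.1503, 0.133]
eef_rot: [[-0.274, -0.357, -0.893], [0.105, -0.934, 0.341], [-0.956, -0.0, 0.293]]
ft_force: [0.7, -0.6, 1.2]
grip_width: 0.139
clock 14.1 face [[-0.894, 0.339, 0.293], [-0.354, -0.935, 0.0], [0.274, -0.104, 0.956]] target [0.4815 0.1501 0.1329]
rotvec fs [-0.0008 -0.0001  0.0002] deg [-0.14 -0.01  0.04]
shift mm now axes [-0.29 -0.27 -1.34] target axes units [-0.006 -0.005 -0.027]
F [ 0.73 -0.59  1.17] M [-0.6   -1.099  0.028] tool F [-1.38  0.29 -0.51] tool M [0.023 1.24  0.169]
avg F [-2.31  0.62 -0.1 ] M [-0.025  1.26   0.151]
```

```bash
python3 -m jog '[[[0,0,0],[0.01,0,0],-1],[[0,0,0],[0.01,0,0],-1],[[0,0,0],[0.01,0,0],-1],[[0,0,0],[0,0,0],-1],[[0,0,0],[0,0,0],-1],[[0,0,0],[0,0,0],-1],[[0,0,0],[0,0,0],-1],[[0,0,0],[0,0,0],-1],[[0,0,0],[0,0,0],-1],[[0,0,0],[0,0,0],-1]]' 30
python3 av.py -.0015
python3 - <<'E'
from h import *
f=lambda im,x,y,w,h,s:cv2.resize(im[y:y+h,x:x+w],None,fx=s,fy=s,interpolation=cv2.INTER_CUBIC)
S=shot("scene","s4");T=shot("top","t4")
cv2.imwrite("pics/c4.png",np.hstack([f(S["frame"],300,125,55,65,7),f(T["frame"],225,190,55,65,7)]))
E
```

```text
clock: 15.55
tcp_pos: [0.4799, 0.1504, 0.1324]
eef_rot: [[-0.273, -0.356, -0.894], [0.104, -0.934, 0.341], [-0.956, -0.0, 0.292]]
ft_force: [-0.3, -0.7, 8.4]
grip_width: 0.134
clock 15.55 face [[-0.894, 0.339, 0.293], [-0.354, -0.935, 0.0], [0.274, -0.104, 0.956]] target [0.4811 0.1502 0.1315]
rotvec fs [-0.0006 -0.0003  0.0003] deg [-0.11 -0.05  0.05]
shift mm now axes [ 0.57 -0.31 -1.39] target axes units [ 0.011 -0.006 -0.028]
F [-0.34 -0.74  8.39] M [-0.653 -0.217  0.149] tool F [-8.01  0.81  2.5 ] tool M [0.013 0.435 0.553]
avg F [-8.47  1.39  2.56] M [0.028 0.414 0.503]
```

View pics/c4.png

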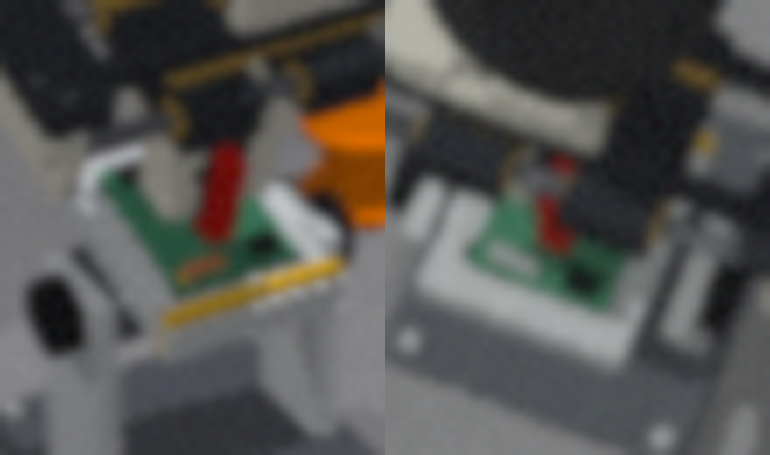

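The scene crop shows the board's lower edge, (175,293) to (300,250), a few pixels above the yellow lip with a bare strip between. In the top crop the upslope edge runs (470,255) to (610,305). Next I'll place the visible corners in the face frame.

```bash
python3 - <<'E'
from tgt import *
import pickle
r=pickle.load(open("avg.pkl","rb"));T,S=r["top"],r["scene"]
C,F=face(17.05,159.25)
cv=lambda c,off:(np.array(c)+.5)/7-.5+np.array(off)
def onface(s,p,z):
    e,d=ray(s,p); n=F[:,2]; k=((C+n*z-e)@n)/(d@n); return ((e+k*d-C)@F*1e3).round(1)
for nm,p in(("low -y corner",(176,296)),("low right",(300,250)),("up -y corner",(103,178))): print("scene",nm,onface(S,cv(p,(300,125)),0),onface(S,cv(p,(300,125)),.006))
for nm,p in(("up +y",(468-385,256)),("up -y",(610-385,308))): print("top",nm,onface(T,cv(p,(225,190)),0),onface(T,cv(p,(225,190)),.006))
s4=cv2.imread("pics/s4.png");t4=cv2.imread("pics/t4.png")
f=lambda im,x,y,w,h,s:cv2.resize(im[y:y+h,x:x+w],None,fx=s,fy=s,interpolation=cv2.INTER_CUBIC)
cv2.imwrite("pics/c4b.png",np.hstack([f(s4,308,140,45,40,12)]))
cv2.imwrite("pics/c4t.png",np.hstack([f(t4,225,205,45,40,12)]))
E
```

```text
scene low -y corner [-28.2  25.7  -0. ] [-32.6  29.1   6. ]
scene low right [-25.6 -28.6  -0. ] [-30.1 -24.8   6. ]
scene up -y corner [34.2 22.4 -0. ] [29.4 25.8  6. ]
top up +y [ 30.  -24.1   0. ] [ 32.  -23.1   6. ]
top up -y [29.2 27.3  0. ] [31.2 28.   6. ]
```

View pics/c4b.png

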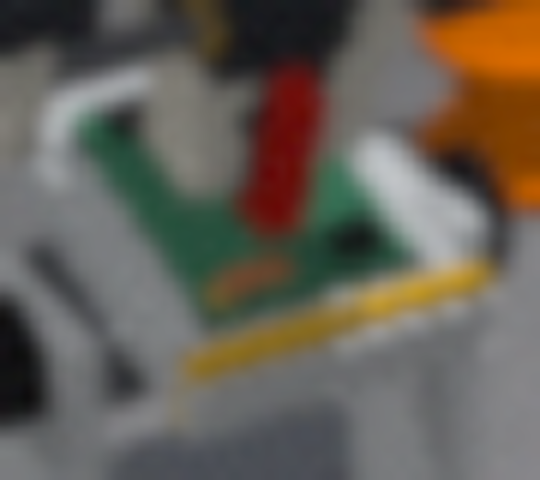

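View pics/c4t.png

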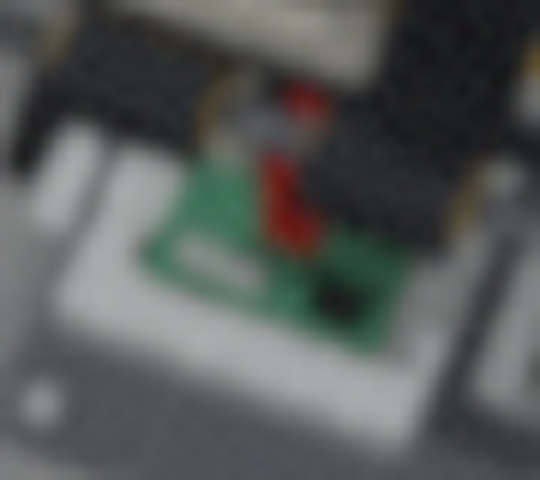

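```bash
python3 -m jog '[[[0,-0.003,0],[0,0,-0.003],-1],[[0,-0.003,0],[0,0,-0.003],-1],[[0,-0.002,0],[0,0,-0.002],-1],[[0,0,0],[0,0,0],-1],[[0,0,0],[0,0,0],-1],[[0,0,0],[0,0,0],-1],[[0,0,0],[0,0,0],-1],[[0,0,0],[0,0,0],-1],[[0,0,0],[0,0,0],-1],[[0,0,0],[0,0,0],-1]]' 30
python3 av.py -.0015
```

```text
clock: 17.1
tcp_pos: [0.4804, 0.1502, 0.133]
eef_rot: [[-0.295, -0.356, -0.887], [0.113, -0.934, 0.338], [-0.949, -0.001, 0.316]]
ft_force: [-0.6, -2.3, 12.6]
grip_width: 0.135
clock 17.1 face [[-0.894, 0.339, 0.293], [-0.354, -0.935, 0.0], [0.274, -0.104, 0.956]] target [0.4811 0.1502 0.1315]
rotvec fs [-0.0005  0.0076  0.0003] deg [-0.09  1.36  0.06]
shift mm now axes [ 1.23 -0.27 -1.  ] target axes units [ 0.025 -0.005 -0.019]
F [-0.59 -2.29 12.6 ] M [-0.594  0.431  0.15 ] tool F [-12.04   2.35   3.72] tool M [ 0.081 -0.191  0.72 ]
avg F [-12.19   1.65   3.99] M [ 0.045 -0.214  0.699]
```

```bash
python3 -m jog '[[[0,0.003,0],[-0.03,0,0.003],-1],[[0,0.003,0],[-0.02,0,0.013],-1],[[0,0.003,0],[0,0,0.013],-1],[[0,0.003,0],[0,0,0.013],-1],[[0,0.003,0],[0,0,0.003],-1],[[0,0.002,0],[0.01,0,0.002],-1],[[0,0,0],[0.01,0,0],-1],[[0,0,0],[0.01,0,0],-1],[[0,0,0],[0.01,0,0],-1],[[0,0,0],[0,0,0],-1]]' 30
python3 av.py -.0015
```

```text
clock: 18.55
tcp_pos: [0.4782, 0.1511, 0.133]
eef_rot: [[-0.248, -0.357, -0.901], [0.095, -0.934, 0.344], [-0.964, -0.0, 0.266]]
ft_force: [1.0, 0.3, 5.9]
grip_width: 0.139
clock 18.55 face [[-0.894, 0.339, 0.293], [-0.354, -0.935, 0.0], [0.274, -0.104, 0.956]] target [0.4811 0.1502 0.1315]
rotvec fs [-0.0007 -0.009   0.0003] deg [-0.13 -1.62  0.05]
shift mm now axes [ 0.68 -0.23 -3.29] target axes units [ 0.012 -0.005 -0.066]
F [1.03 0.28 5.92] M [-0.197 -0.631 -0.048] tool F [-5.94 -0.63  0.74] tool M [ 0.036  0.659 -0.053]
avg F [-5.67 -0.38  0.49] M [ 0.019  0.612 -0.152]
```

```bash
python3 -m jog '[[[0,-0.0025,0],[0,0,-0.003],-1],[[0,-0.0025,0],[0,0,-0.002],-1],[[0,0,0],[0.005,0,0],-1],[[0,0,0],[0.005,0,0],-1],[[0,0,0],[0.005,0,0],-1],[[0,0,0],[0,0,0],-1],[[0,0,0],[0,0,0],-1],[[0,0,0],[0,0,0],-1],[[0,0,0],[0,0,0],-1],[[0,0,0],[0,0,0],-1]]' 30
python3 av.py -.0015
python3 - <<'E'
from h import *
f=lambda im,x,y,w,h,s:cv2.resize(im[y:y+h,x:x+w],None,fx=s,fy=s,interpolation=cv2.INTER_CUBIC)
S=shot("scene","s5");T=shot("top","t5")
cv2.imwrite("pics/c5.png",np.vstack([f(S["frame"],300,135,60,45,10)]))
cv2.imwrite("pics/c5t.png",np.vstack([f(T["frame"],225,200,60,45,10)]))
E
```

```text
clock: 20.0
tcp_pos: [0.4783, 0.1511, 0.1326]
eef_rot: [[-0.263, -0.356, -0.897], [0.1, -0.934, 0.342], [-0.96, -0.0, 0.281]]
ft_force: [-0.5, -0.3, 9.0]
grip_width: 0.133
clock 20.0 face [[-0.894, 0.339, 0.293], [-0.354, -0.935, 0.0], [0.274, -0.104, 0.956]] target [0.4811 0.1502 0.1315]
rotvec fs [-0.0007 -0.004   0.0003] deg [-0.12 -0.72  0.05]
shift mm now axes [ 0.25 -0.22 -3.08] target axes units [ 0.004 -0.004 -0.062]
F [-0.53 -0.34  8.97] M [ 0.047  0.095 -0.026] tool F [-8.5   0.5   2.89] tool M [ 0.022 -0.106 -0.017]
avg F [-9.71 -0.18  3.42] M [ 0.011 -0.072 -0.002]
```

View pics/c5.png

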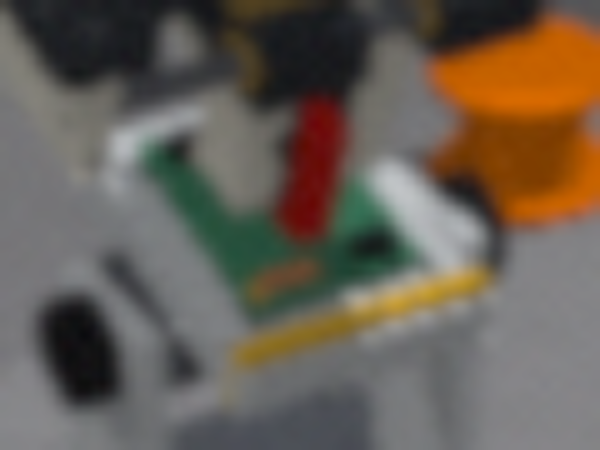

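View pics/c5t.png

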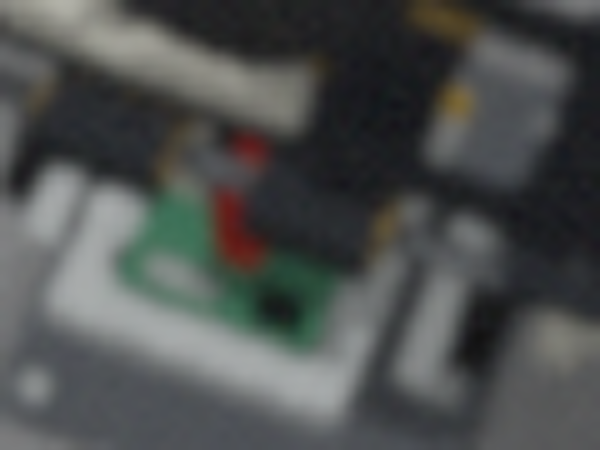

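```bash
python3 -m jog '[[[0,0,0],[0,0,0.004],-1],[[0,0,0],[0,0,0.004],-1],[[0,0,0],[0,0,0],-1],[[0,0,0],[0,0,0],-1],[[0,0,0],[0,0,0],-1],[[0,0,0],[0,0,0],-1],[[0,0,0],[0,0,0],-1],[[0,0,0],[0,0,0],-1],[[0,0,0],[0,0,0],-1],[[0,0,0],[0,0,0],-1]]' 30
python3 av.py -.0015
```

```text
clock: 21.55
tcp_pos: [0.4782, 0.1511, 0.1326]
eef_rot: [[-0.262, -0.356, -0.897], [0.1, -0.934, 0.342], [-0.96, -0.0, 0.281]]
ft_force: [0.6, -0.8, 8.1]
grip_width: 0.135
clock 21.55 face [[-0.894, 0.339, 0.293], [-0.354, -0.935, 0.0], [0.274, -0.104, 0.956]] target [0.4811 0.1502 0.1315]
rotvec fs [-0.0007 -0.0042  0.0003] deg [-0.12 -0.75  0.05]
shift mm now axes [ 0.22 -0.22 -3.12] target axes units [ 0.004 -0.004 -0.062]
F [ 0.63 -0.8   8.15] M [-0.26  -0.549  0.003] tool F [-8.07  0.52  1.45] tool M [0.011 0.605 0.047]
avg F [-7.8   0.33  1.39] M [-0.004  0.624  0.065]
```

```bash
python3 -m jog '[[[0,0.0017,0],[0,0,0.004],-1],[[0,0.0017,0],[0,0,0.004],-1],[[0,0,0],[0,0,0],-1],[[0,0,0],[0,0,0],-1],[[0,0,0],[0,0,0],-1],[[0,0,0],[0,0,0],-1],[[0,0,0],[0,0,0],-1],[[0,0,0],[0,0,0],-1],[[0,0,0],[0,0,0],-1],[[0,0,0],[0,0,0],-1]]' 30
python3 av.py -.0015
```

```text
clock: 23.0
tcp_pos: [0.4782, 0.1511, 0.1328]
eef_rot: [[-0.252, -0.357, -0.9], [0.096, -0.934, 0.343], [-0.963, -0.0, 0.27]]
ft_force: [1.9, -1.7, 8.8]
grip_width: 0.137
clock 23.0 face [[-0.894, 0.339, 0.293], [-0.354, -0.935, 0.0], [0.274, -0.104, 0.956]] target [0.4811 0.1502 0.1315]
rotvec fs [-0.0007 -0.0078  0.0003] deg [-0.13 -1.4   0.06]
shift mm now axes [ 0.46 -0.21 -3.2 ] target axes units [ 0.008 -0.004 -0.064]
F [ 1.86 -1.68  8.81] M [-0.42  -0.728  0.047] tool F [-9.11  0.91  0.13] tool M [-0.01   0.83   0.141]
avg F [-8.65  0.15 -0.59] M [0.01  0.87  0.168]
```

```bash
python3 -m jog '[[[0,-0.002,0],[0,0,-0.002],-1],[[0,-0.002,0],[0,0,-0.001],-1],[[0,0,0],[0.004,0,0],-1],[[0,0,0],[0,0,0],-1],[[0,0,0],[0,0,0],-1],[[0,0,0],[0,0,0],-1],[[0,0,0],[0,0,0],-1],[[0,0,0],[0,0,0],-1],[[0,0,0],[0,0,0],-1],[[0,0,0],[0,0,0],-1]]' 30
python3 av.py -.0015
python3 - <<'E'
from h import *
f=lambda im,x,y,w,h,s:cv2.resize(im[y:y+h,x:x+w],None,fx=s,fy=s,interpolation=cv2.INTER_CUBIC)
S=shot("scene","s6");T=shot("top","t6")
cv2.imwrite("pics/c6.png",f(S["frame"],300,135,60,45,10)); cv2.imwrite("pics/c6t.png",f(T["frame"],225,200,60,45,10))
E
```

```text
clock: 24.45
tcp_pos: [0.4783, 0.1511, 0.1326]
eef_rot: [[-0.263, -0.356, -0.896], [0.101, -0.934, 0.342], [-0.959, -0.0, 0.282]]
ft_force: [2.2, -1.6, 9.2]
grip_width: 0.134
clock 24.45 face [[-0.894, 0.339, 0.293], [-0.354, -0.935, 0.0], [0.274, -0.104, 0.956]] target [0.4811 0.1502 0.1315]
rotvec fs [-0.0007 -0.0038  0.0003] deg [-0.12 -0.68  0.06]
shift mm now axes [ 0.26 -0.2  -3.11] target axes units [ 0.004 -0.004 -0.062]
F [ 2.17 -1.64  9.15] M [-0.508 -0.774  0.028] tool F [-9.52  0.76  0.07] tool M [0.029 0.905 0.199]
avg F [-9.02  0.85  0.56] M [0.038 0.9   0.201]
```

View pics/c6.png

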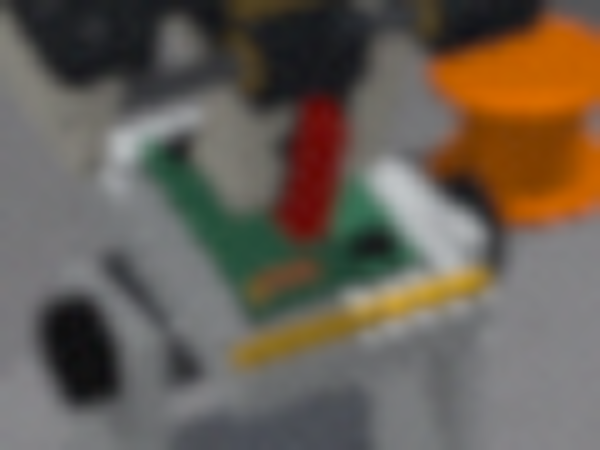

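View pics/c6t.png

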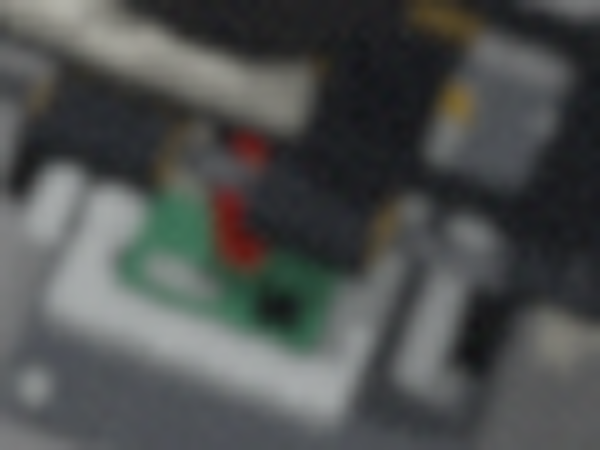

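```bash
python3 - <<'E'
from tgt import *
import pickle
r=pickle.load(open("avg.pkl","rb"));T,S=r["top"],r["scene"]
C,F=face(16.4,159.25)
cv=lambda c,off:(np.array(c)+.5)/10-.5+np.array(off)
def onface(s,p,z):
    e,d=ray(s,p); n=F[:,2]; k=((C+n*z-e)@n)/(d@n); return ((e+k*d-C)@F*1e3).round(1)
for nm,p in(("low -y",(250,322)),("low +y",(425,262)),("up -y",(143,150))): print(nm,onface(S,cv(p,(300,135)),.006))
for nm,p in(("up +y",(117,272)),("up -y",(318,350))): print("top",nm,onface(T,cv(p,(225,200)),.006))
for nm,p in(("lip R",(235,357)),("lip L",(492,275))): print(nm,cv(p,(300,135)))
s=cv2.imread("pics/s6.png"); hsv=cv2.cvtColor(s,cv2.COLOR_BGR2HSV); h0=cv2.cvtColor(cv2.imread("pics/scene0.png"),cv2.COLOR_BGR2HSV)
for h in(h0,hsv):
    m=cv2.inRange(h,(18,110,80),(35,255,255)); m[:, :320]=0;m[:,352:]=0;m[:160]=0;m[175:]=0; y,x=np.nonzero(m); print("lip centroid",x.mean().round(2),y.mean().round(2),len(x))
E
```

```text
low -y [-32.5  29.5   6. ]
low +y [-31.4 -22.9   6. ]
up -y [31.4 25.9  6. ]
top up +y [ 33.3 -22.9   6. ]
top up -y [33.6 28.1  6. ]
lip R [323.05 170.25]
lip L [348.75 162.05]
lip centroid 336.17 166.17 54
lip centroid 335.03 166.09 64
```

```bash
python3 - <<'E'
from plant import ctrl
s=ctrl.state(); print(s["clock"],s["grip_width"],(s["eef_rot"].T@s["ft_force"]).round(2),abs(s["qd"]).max())
print(ctrl.job_done())
E
```

```text
24.75 0.1353680218382926 [-8.94  0.51  0.94] 0.0019419996715093002
the job is handed in; nothing more can be done
None
```

I picked up the red-handled board, laid it on the stage's sloped face and pressed it flush. I handed the job in at 24.75 s, still gripping and holding it there. `job_done` reports no verdict, so the judged result isn't known.

**Tilt:** The camera estimate of the slope was 17.05°. I then tilted the board by touch. Rocking it to 18.5° and to about 15.5° made one edge ride up each time. The tool sank deepest at about 16.4°, so I finished there.

**Last checks:**
- **Push:** About 9 N along the tool by the reading, nearly square to the face (about 0.5–1 N along it). The touch phases before it matched the brass contact's spring rate and then a hard stop, which fits the contact being fully in.
- **Position:** From the images, the board is about 1 mm up the slope and 2–3 mm to the right of the face's middle. It is square within about 2°, and its lower edge is roughly 4–5 mm above the lip.
- **Grip:** The jaw opening is 0.135, which matches the 12 mm handle, and the arm is at rest.

**Less certain:**
- **Stage tilt:** The yellow lip's colour centroid shifted about 1 pixel sideways between the first and last pictures. Its ends stayed within about 0.5 pixel, so I put the shift down to changed shading and believe the stage's tilt did not move.
- **Touch moment:** The balance about the cross-slope axis was only roughly usable, because the sensor's reference point isn't known.
- **Bystanders:** The blue-handled board and the other things were kept clear by the path. I did not measure them again at the end.

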